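# Select the red cell's channel and start the test

## Robot

A 6-joint arm with a two-finger parallel gripper is mounted at the origin on the work surface. World frame = base frame: x ahead of the robot, y to its left, z up, the work surface at z = 0. Lengths are in m, angles in degrees, forces in N, time in s.
With the tool pointing down it reaches from about 0.35 to 0.925 m from the base axis. Payload 6.4 kg.
Tool frame: the origin (TCP) lies at the very end of the fingers, on their centre line; the grasp point (between the pads) lies 19 mm behind it; z points along the fingers, x is the direction in which the jaws open and shut, and the axes are right-handed (so a half turn about z gives the same grasp; the last joint's range is limited). The gripper opens to 85 mm and grips with 20 to 120 N. Pads are 22 mm wide; open, the fingers measure 114 mm over their backs; the gripper's body (76 mm by 85 mm) begins 54 mm behind the grasp point. The pads swing forward as they close: fully open they stand 13 mm farther back than shut.
Start: joints at [-79.761, 14.043, 89.255, -0, 76.702, -9.975], TCP at [0.225, -0.61, 0.199] pointing down, gripper open.
Joint ranges: [-179.41, 179.41], [-58.25, 129.5], [7.25, 145.43], [-54.29, 234.29], [11.92, 165.04], [-157.13, 157.13]. Speed limits (degrees/s): [147.25, 147.25, 180, 180, 180, 180].

## Interface

Orientations are given as [roll, pitch, yaw] about the fixed x, y, z axes, in that order (R = Rz(yaw) Ry(pitch) Rx(roll)).
In Python, from workcell import robot gives the robot as it stands.
- The arm moves only by the shell command python3 -m pendant 'ROWS' [OPENING] [FORCE]. ROWS is JSON, a list of rows, each a list of 2 entries, a list of its own where there are three numbers: the shift along the tool's x, y, z in m, then the turn, a rotation vector about the tool's x, y, z in rad. In form: [[[dx, dy, dz], [ax, ay, az]], ...]. A call has 1 to 12 rows; each row shifts and turns the commanded pose from where the row before left it, along the tool's axes as they then stand; what a row does not reach is not made up. A row lasts 1/12 s, in which the tool goes at most 41.7 mm and 7.16 degrees, less where a joint would pass 70% of its speed; a pose out of reach is approached as far as the arm can. A call is refused whole if a number of a shift passes 0.0417 or a number of a turn 0.125, either way. A call with a gripper value outside its range is refused whole. OPENING is the opening, from -1 (shut) to 1 (fully open), so that 0 is half open, set as the call begins (- or left out, the last holds). The fingers move at their own pace and stop on an object; FORCE is the grip in N (left out, the last holds). Time passes only in rows, so rows that do not move let the fingers close. It gives the time, the measured TCP pose, the force and the opening at its end, in the units of the state.
- robot.sense(): the state, without advancing time (a new reading comes with each control period).
- robot.get_image(name): name is "scene" or "side" or "wrist"; returns the picture (480x640x3 uint8, red, green, blue); there is no depth.
- robot.camera_params(name): a dict with "intrinsics" (3x3 intrinsics, pixels), "R" (3x3) and "t" (3): a world point X has camera coordinates R X + t; the wrist camera has in their place "tool_from_camera" (4x4, takes a point from camera to tool coordinates, whose origin is the TCP and whose axes are the tool frame's). Camera axes: x right, y down, z forward; pixel columns grow to the right and rows downward; lengths in m; the calibration is good to about 2 mm. The wrist camera is an equidistant fisheye: a pixel r from the principal point sees the ray r / f radians off the axis. A picture is of the moment at which its call begins: read the wrist's pose just before it. camera_params takes no time and is no camera call.
- robot.job_done(): hands the job in, once; it reports no verdict.
The state is a dict: "time_s": time; "joints": joint angles; "joint_velocities": joint speeds; "joint_torque": joint torques, N m; "tool_pos": TCP position; "tcp_rot": TCP orientation; "force": force on the tool from outside, world axes, zero at the start; "moment": the same for the moment, N m; "finger_gap": opening from 0.0 (shut) to 1.0 (fully open).
Only numpy, scipy, OpenCV 4.12 (cv2) and the standard library are available. Lean on these libraries where they do the work, as an engineer would, in place of code of your own. Each camera call takes 0.05 s, during which the arm holds its last target.

## Task

Test the red battery cell: with a fingertip push the black selector on the tester round, click by click, to the position of the bay in which the red cell stands, then press the green start button right down and let it come back up. The selector's positions run clockwise in the same order as the bays run from left to right seen from the robot, so the first position, at the anticlockwise stop, is the leftmost bay. Only push and press: nothing is to be gripped or lifted, do not press the button while any other position is selected, and leave the cells in their bays and everything else where it is.

Things in the scene. Friction and masses are not known exactly. Their poses are not given: they have to be found in the camera images.
- tester: battery-cell tester, fixed on the bench: blue console with a light grey flat panel 50 mm above the bench, 400 mm wide, and along its far side a white rack (x +55 to +125 mm, 55 mm high) with six round bays in a row at x +90, y +112.5, +67.5, +22.5, -22.5, -67.5, -112.5 mm (bay 1 to 6). Origin on the bench under the middle, +x away from the robot, +y to its left; its yaw varies
- selector_axis (a point): point on the panel surface on the selector's upright turning axis, at tester x -50, y +30 mm, 50 mm above the bench; axes parallel to the tester's, does not turn. Around it lie a ring, radius 30 mm, 4 mm high, and the selector's round foot, radius 26 mm, up to 10 mm above the panel; its hub, radius 12 mm, rises to 34 mm
- selector (a joint): selector angle, growing clockwise seen from above: 0 = position 1 (anticlockwise stop, lever 75 degrees to the left of tester +x), 0.5236 (30 degrees) a click, 2.618 = position 6 (clockwise stop, 75 degrees right). Position n selects bay n. A sprung detent: 1.5 to 3 N sideways at 33 mm from the axis moves it; past half way it snaps ahead into the next position and stays
- pointer_tip (a point): outer end of the selector's lever, at its top, 50 mm from the axis and 34 mm above the panel; x points outward. The lever is a straight black bar with a white line on top, 14 mm wide, from 14 mm behind the axis to 50 mm out, 12 to 34 mm above the panel. Six black ticks on the panel, 56 to 66 mm from the axis, mark the positions
- start (a joint): travel of the green start button, m: 0 = up, 0.006 = fully down; a spring returns it; fully down takes 5 N
- start_top (a point): centre of the top face of the green start button (32 mm across), at tester x -60, y -125 mm; it moves down with the button
- red_cell: the red battery cell, a loose upright cylinder 21 mm across and 70 mm tall with a small steel cap; origin at the centre of its underside, 10 mm above the bench; stands in a bay, 25 mm of it showing above the rack
- bay1 (a point): centre of the mouth of bay 1 of the rack, 55 mm above the bench (the leftmost seen from the robot)
- bay2 (a point): centre of the mouth of bay 2 of the rack, 55 mm above the bench
- bay3 (a point): centre of the mouth of bay 3 of the rack, 55 mm above the bench
- bay4 (a point): centre of the mouth of bay 4 of the rack, 55 mm above the bench
- bay5 (a point): centre of the mouth of bay 5 of the rack, 55 mm above the bench
- bay6 (a point): centre of the mouth of bay 6 of the rack, 55 mm above the bench
- cell_a: a blue cell like the red one, standing in another bay; leave it
- cell_b: a grey cell like the red one, standing in another bay; leave it
- cell_c: a grey cell like the red one, standing in another bay; leave it
- cell_d: a blue cell like the red one, standing in another bay; leave it
- cell_e: a grey cell like the red one, standing in another bay; leave it
- screwdriver: blue screwdriver 130 mm long lying on the left of the tester's panel, origin at its middle; leave it
- mouse: black computer mouse 105 x 60 x 30 mm on a red mat; leave it
- mug: white mug, 82 mm across, 95 mm tall; leave it
- cleaner: orange spray can, 60 mm across, 160 mm tall; leave it
- spanner: steel spanner 160 mm long lying on the bench; leave it
- jar: amber jar, 60 mm across, 70 mm tall; leave it

How it is judged (in metres and radians):
On the way, in this order (a step that is already met when the one before it is completed fails the run):
1. the selector rests at the position of the red cell's bay (((horizontal distance between red_cell and bay3 below 0.012 m and value of joint selector between 0.9072 and 1.1872 rad) or (horizontal distance between red_cell and bay4 below 0.012 m and value of joint selector between 1.4308 and 1.7108 rad) or (horizontal distance between red_cell and bay5 below 0.012 m and value of joint selector between 1.9544 and 2.2344 rad) or (horizontal distance between red_cell and bay6 below 0.012 m and value of joint selector between 2.478 and 2.758 rad))), for 0.2 s.
2. the start button is pressed down with that position selected (((horizontal distance between red_cell and bay3 below 0.012 m and value of joint selector between 0.9072 and 1.1872 rad) or (horizontal distance between red_cell and bay4 below 0.012 m and value of joint selector between 1.4308 and 1.7108 rad) or (horizontal distance between red_cell and bay5 below 0.012 m and value of joint selector between 1.9544 and 2.2344 rad) or (horizontal distance between red_cell and bay6 below 0.012 m and value of joint selector between 2.478 and 2.758 rad)) and value of joint start above 0.0045 m), for 0.05 s.
At the end, for the whole second after the job is handed in: the selector rests within 8 degrees of the position whose number is the red cell's bay, the start button has been pressed at least 4.5 mm with that position selected and is up again (within 1.5 mm), and all six cells stand in their bays (moved less than 8 mm) (((horizontal distance between red_cell and bay3 below 0.012 m and value of joint selector between 0.9072 and 1.1872 rad) or (horizontal distance between red_cell and bay4 below 0.012 m and value of joint selector between 1.4308 and 1.7108 rad) or (horizontal distance between red_cell and bay5 below 0.012 m and value of joint selector between 1.9544 and 2.2344 rad) or (horizontal distance between red_cell and bay6 below 0.012 m and value of joint selector between 2.478 and 2.758 rad)) and value of joint start below 0.0015 m and velocity of joint selector between -0.1 and 0.1 rad/s and distance of each of red_cell, cell_a, cell_b, cell_c, cell_d, cell_e from where it was at the start of the episode below 0.008 m); the robot touches nothing.
It fails at once if the start button is pressed (over 3 mm) while the selector is not at the red cell's position (value of joint start above 0.003 m and not ((horizontal distance between red_cell and bay3 below 0.012 m and value of joint selector between 0.9072 and 1.1872 rad) or (horizontal distance between red_cell and bay4 below 0.012 m and value of joint selector between 1.4308 and 1.7108 rad) or (horizontal distance between red_cell and bay5 below 0.012 m and value of joint selector between 1.9544 and 2.2344 rad) or (horizontal distance between red_cell and bay6 below 0.012 m and value of joint selector between 2.478 and 2.758 rad))).
It fails at once if a cell is lifted or pulled (moved over 12 mm) or tipped (distance of any of red_cell, cell_a, cell_b, cell_c, cell_d, cell_e from where it was at the start of the episode above 0.012 m or angle between any of red_cell, cell_a, cell_b, cell_c, cell_d, cell_e's own z axis and vertical above 0.3 rad).
It fails at once if another thing on the bench or the tester is shifted over 25 mm or lifted (distance of any of screwdriver, mouse, mug, cleaner, spanner, jar from where it was at the start of the episode above 0.025 m).
It also fails if it takes over 45 s, if anything falls off the work surface, if the arm or the gripper's body presses on something with over 40 N, if the wrist force passes 120 N, or if a joint passes its speed limit or range.

## Working session

There is one attempt and no reset: what is moved stays moved. The work goes in short steps, Python scripts to look and compute and a shell command to move; the robot and the scene stay as the last step left them, time stands still between calls to the robot, and variables do not carry over. Pictures are saved under pics/ and viewed, and the job is handed in when it is done.

```bash
mkdir -p pics; ls; python3 - <<'E'
from workcell import robot
import cv2
for n in ["scene","side"]:
    im=robot.get_image(n); cv2.imwrite(f"pics/{n}0.png",im[:,:,::-1])
    print(n,robot.camera_params(n))
print(robot.sense())
E
```

```text
pics
scene {'intrinsics': array([[485.08120211,   0.        , 318.55213698],
       [  0.        , 485.08120211, 238.41213498],
       [  0.        ,   0.        ,   1.        ]]), 'R': array([[ 0.78529215,  0.61901706,  0.01158092],
       [ 0.42596192, -0.52661659, -0.73568431],
       [-0.44930243,  0.58266015, -0.67722557]]), 't': array([-0.42195289, -0.14619107,  1.48117814])}
side {'intrinsics': array([[467.82979363,   0.        , 324.28485283],
       [  0.        , 467.82979363, 247.38099049],
       [  0.        ,   0.        ,   1.        ]]), 'R': array([[-0.99709178, -0.07498559, -0.01360658],
       [-0.03414207,  0.59914043, -0.79991566],
       [ 0.0681344 , -0.79712477, -0.59995816]]), 't': array([0.5414714 , 0.05988834, 1.13857358])}
{'time_s': 0.1, 'joints': array([-7.97624577e+01,  1.40796382e+01,  8.93173696e+01,  1.95277816e-03,
        7.67011146e+01, -9.97620015e+00]), 'joint_velocities': array([ 0.05226418,  0.02080105, -0.20661896, -0.05113606,  0.0239247 ,
       -0.02351976]), 'joint_torque': array([-1.82353338e-04, -4.30676043e+01, -3.27125466e+01, -1.19750384e-04,
        2.90096992e-03, -2.77653083e-05]), 'tool_pos': array([ 0.22449567, -0.60942053,  0.19800114]), 'tcp_rot': array([-1.79981130e+02,  9.63096625e-02, -6.97866926e+01]), 'force': array([ 0.96493093, -0.83356407,  0.82480204]), 'moment': array([-0.02349021,  0.05160601, -0.00745707]), 'finger_gap': 1.0029004896323823}
```

View pics/scene0.png

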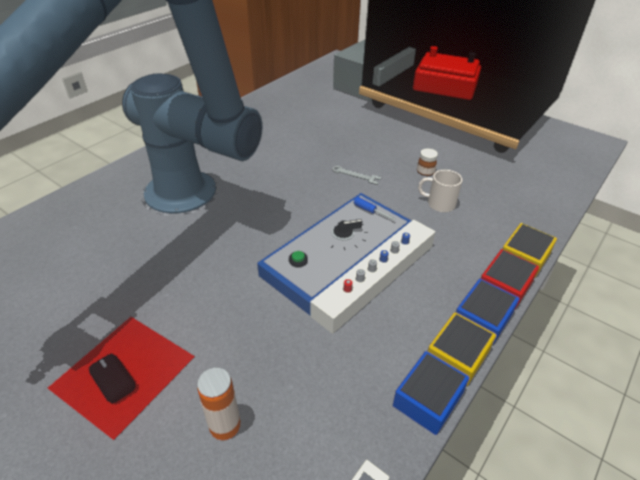

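View pics/side0.png

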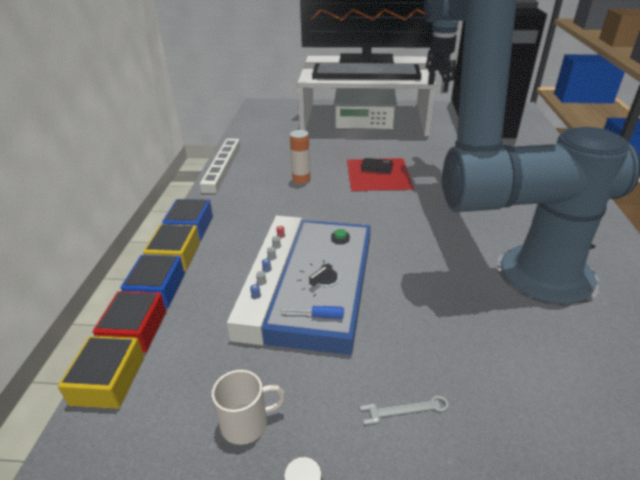

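```bash
python3 - <<'E'
import cv2
a=cv2.imread("pics/scene0.png")[190:335,250:440]; cv2.imwrite("pics/sc.png",cv2.resize(a,None,fx=4.2,fy=4.2,interpolation=cv2.INTER_CUBIC))
a=cv2.imread("pics/side0.png")[210:355,225:380]; cv2.imwrite("pics/sd.png",cv2.resize(a,None,fx=4,fy=4,interpolation=cv2.INTER_CUBIC))
E
```

```text
(no output)
```

View pics/sc.png

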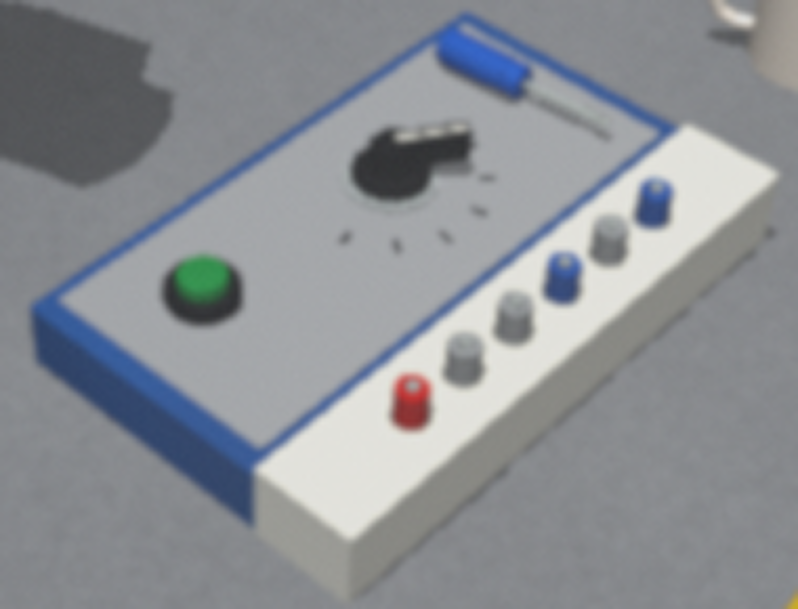

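View pics/sd.png

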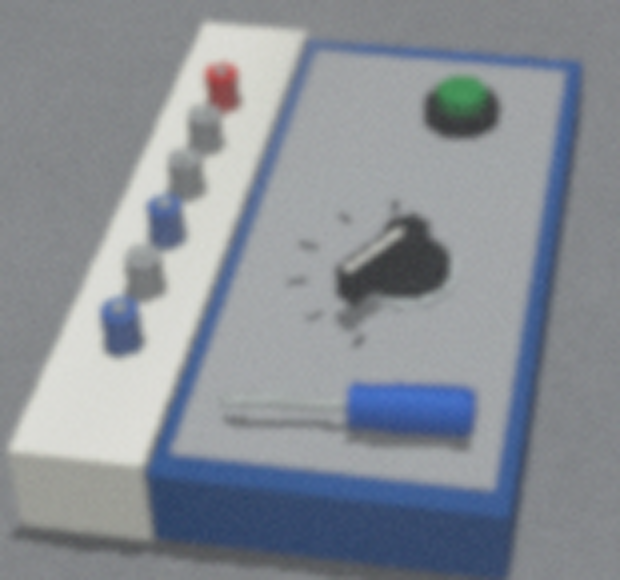

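```bash
cat > h.py <<'E'
import numpy as np, cv2
from workcell import robot
from scipy.optimize import least_squares
P={n:robot.camera_params(n) for n in("scene","side")}
def proj(n,X):
    p=P[n]; c=np.atleast_2d(X)@p["R"].T+p["t"]; k=p["intrinsics"]; return c[:,:2]/c[:,2:]*k[0,0]+k[:2,2]
def W(q,L): c,s=np.cos(q[2]),np.sin(q[2]); L=np.atleast_2d(L); return np.c_[q[0]+c*L[:,0]-s*L[:,1],q[1]+s*L[:,0]+c*L[:,1],L[:,2]]
E
cat > fit.py <<'E'
from h import *
ys=np.array([.1125,.0675,.0225,-.0225,-.0675,-.1125])
cells=np.c_[np.full(6,.09),ys,np.full(6,.08)]
a=np.radians(75-30*np.arange(6)); tick=np.c_[-.05+.061*np.cos(a),.03+.061*np.sin(a),np.full(6,.05)]
corn=np.array([[.125,-.2,.055],[.125,.2,.055]])
S=lambda l:np.array(l)/4.2+[250,190]
D=lambda l:np.array(l)/4+[225,210]
sc=S([(656,187),(610,225),(565,262),(515,303),(464,345),(412,386),(487,178),(480,211),(446,236),(397,245),(345,237),(350,541),(779,176)])
sd=D([(122,304),(145,250),(166,203),(187,155),(206,110),(223,70),(357,341),(315,315),(297,281),(308,243),(345,215),(395,205)])
Ls=np.r_[cells,tick[1:],corn]; Ld=np.r_[cells,tick]
f=lambda q:np.r_[(proj("scene",W(q,Ls))-sc).ravel(),(proj("side",W(q,Ld))-sd).ravel()]
r=least_squares(f,[.6,0,0]); q=r.x; print(q,np.degrees(q[2])); e=r.fun.reshape(-1,2).round(1); print(e.tolist())
np.save("q.npy",q)
g=lambda b:np.r_[(proj("scene",W(q,[[-.05+b[1]*np.cos(b[0]),.03+b[1]*np.sin(b[0]),.084]]))-S([(470,128)])).ravel(),(proj("side",W(q,[[-.05+b[1]*np.cos(b[0]),.03+b[1]*np.sin(b[0]),.084]]))-D([(346,272)])).ravel()]
t=least_squares(g,[.5,.05]); print("lever",np.degrees(t.x[0]),t.x[1],t.fun)
h=lambda b:np.r_[(proj("scene",W(q,[b]))-S([(203,275)])).ravel(),(proj("side",W(q,[b]))-D([(463,95)])).ravel()]
t=least_squares(h,[-.06,-.125,.06]); print("button",t.x,W(q,t.x),t.fun)
print("axis",W(q,[[-.05,.03,.05]]),W(q,[[-.06,-.125,.06]]))
E
python3 fit.py
```

```text
[ 0.57659978  0.07681406 -0.09396849] -5.3839980867606645
[[0.1, -0.8], [0.3, -1.1], [-0.2, -0.9], [0.1, -1.2], [0.1, -1.4], [-0.3, -0.9], [-0.1, -0.2], [-0.4, -0.2], [-0.3, -0.1], [-0.3, 0.1], [-0.1, -0.2], [-0.4, -0.5], [0.1, -0.8], [-0.9, -0.5], [-0.8, -0.5], [-0.6, -1.3], [-0.8, -1.0], [-0.7, -0.8], [-0.5, -1.2], [0.3, -0.7], [-0.1, -0.3], [-0.0, -0.6], [0.1, 0.0], [-0.2, 0.3], [-0.0, -0.2]]
lever 59.062475009730115 0.049970989719165713 [-0.26346173 -1.14991382 -0.54615215 -0.62827807]
button [-0.06088157 -0.12310799  0.06555605] [[ 0.50443555 -0.04003827  0.06555605]] [-0.15575141 -0.0873542  -0.16348035  0.07930205]
axis [[0.52963528 0.11137322 0.05      ]] [[ 0.50513571 -0.04200465  0.06      ]]
```

```bash
python3 - <<'E'
from h import *
q=np.load("q.npy")
for d in (75,60,45):
    a=np.radians(d)
    L=[[-.05+r*np.cos(a),.03+r*np.sin(a),.084] for r in(-.014,0,.05)]
    print(d,((proj("scene",W(q,L))-[250,190])*4.2).round().tolist(),((proj("side",W(q,L))-[225,210])*4).round().tolist())
a=robot.get_image("wrist"); cv2.imwrite("pics/w0.png",a[:,:,::-1]); print(robot.camera_params("wrist"))
E
```

```text
75 [[373.0, 144.0], [392.0, 137.0], [459.0, 110.0]] [[415.0, 210.0], [404.0, 224.0], [365.0, 278.0]]
60 [[370.0, 141.0], [392.0, 137.0], [468.0, 122.0]] [[420.0, 212.0], [404.0, 224.0], [345.0, 270.0]]
45 [[369.0, 137.0], [392.0, 137.0], [473.0, 136.0]] [[425.0, 215.0], [404.0, 224.0], [329.0, 259.0]]
{'intrinsics': array([[371.64829954,   0.        , 320.83373092],
       [  0.        , 371.64829954, 240.00735014],
       [  0.        ,   0.        ,   1.        ]]), 'tool_from_camera': array([[ 9.99999639e-01,  3.30592721e-04,  7.82204368e-04,
        -1.51827000e-04],
       [-5.40467154e-04,  9.58241331e-01,  2.85960243e-01,
        -7.27687064e-02],
       [-6.55004179e-04, -2.85960562e-01,  9.58241164e-01,
        -1.74208534e-01],
       [ 0.00000000e+00,  0.00000000e+00,  0.00000000e+00,
         1.00000000e+00]])}
```

View pics/w0.png

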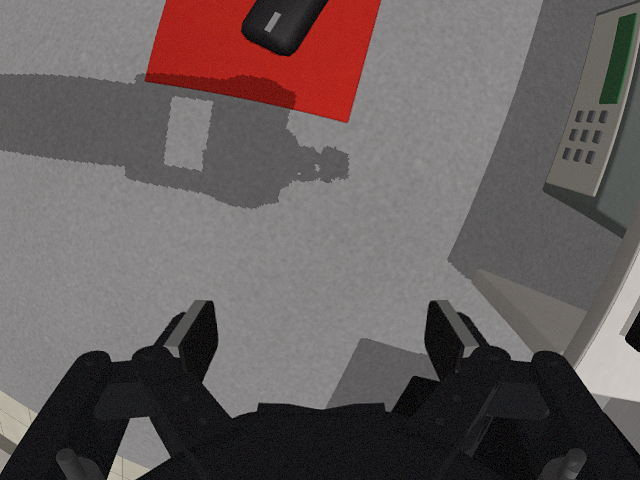

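```bash
python3 - <<'E'
from h import *
# can top-centre: scene(216,378) side(299,135) z=.16
k=lambda b:np.r_[(proj("scene",[b])-[[216,378]]).ravel(),(proj("side",[b])-[[299,135]]).ravel()]
r=least_squares(k,[.5,-.4,.16]);print(r.x,r.fun)
E
python3 -m pendant '[[[-0.0281,-0.0249,0],[0,0,0]],[[-0.0281,-0.0249,0],[0,0,0]],[[-0.0281,-0.0249,0],[0,0,0]],[[-0.0281,-0.0249,0],[0,0,0]]]' -1 20
```

```text
[ 0.64883508 -0.42829053  0.15695867] [ 0.31917845  0.18728077  0.58604198 -0.2975326 ]
time_s: 0.48
tool_pos: [0.2794, -0.4683, 0.1983]
tcp_rot: [-180.0, 0.1, -69.8]
force: [0.7, 0.1, 0.2]
finger_gap: 0.457
```

Spray can is clear of the path (0.65, -0.43). Continue.

```bash
python3 -m pendant '[[[-0.0281,-0.0249,0],[0,0,0]],[[-0.0281,-0.0249,0],[0,0,0]],[[-0.0281,-0.0249,0],[0,0,0]],[[-0.0281,-0.0249,0],[0,0,0]],[[-0.0281,-0.0249,0],[0,0,0]],[[-0.0281,-0.0249,0],[0,0,0]],[[-0.0281,-0.0249,0],[0,0,0]],[[-0.0281,-0.0249,0],[0,0,0]],[[-0.0281,-0.0249,0],[0,0,0]],[[-0.0281,-0.0249,0],[0,0,0]],[[-0.0281,-0.0249,0],[0,0,0]],[[-0.0281,-0.0249,0],[0,0,0]]]'
python3 -m pendant '[[[-0.0281,-0.0249,0],[0,0,0]],[[-0.0281,-0.0249,0],[0,0,0]],[[-0.0281,-0.0249,0],[0,0,0]],[[-0.0281,-0.0249,0],[0,0,0]],[[-0.0281,-0.0249,0],[0,0,0]],[[-0.0281,-0.0249,0],[0,0,0]]]'
python3 -m pendant '[[[0,0,0],[0,0,-0.12]],[[0,0,0],[0,0,-0.12]],[[0,0,0],[0,0,-0.12]],[[0,0,0],[0,0,-0.12]],[[0,0,0],[0,0,-0.12]],[[0,0,0],[0,0,-0.12]],[[0,0,0],[0,0,-0.12]],[[0,0,0],[0,0,-0.12]],[[0,0,0],[0,0,-0.12]],[[0,0,0],[0,0,-0.12]],[[0,0,0],[0,0,-0.12]],[[0,0,0],[0,0,-0.12]]]'
python3 -m pendant '[[[0,0,0],[0,0,-0.12]],[[0,0,0],[0,0,-0.12]],[[0,0,0],[0,0,-0.12]],[[0,0,0],[0,0,-0.12]],[[0,0,0],[0,0,-0.12]],[[0,0,0],[0,0,-0.12]],[[0,0,0],[0,0,-0.011]],[[0,0,0],[0,0,0]],[[0,0,0],[0,0,0]]]'
python3 - <<'E'
from h import *
print(robot.sense()["tool_pos"],robot.sense()["tcp_rot"],robot.sense()["force"])
a=robot.get_image("wrist"); cv2.imwrite("pics/w1.png",a[:,:,::-1])
E
```

```text
time_s: 1.48
tool_pos: [0.4433, -0.0485, 0.199]
tcp_rot: [-180.0, -0.0, -69.8]
force: [0.5, -0.5, -1.3]
finger_gap: 0.002
time_s: 1.98
tool_pos: [0.5252, 0.1615, 0.1987]
tcp_rot: [180.0, -0.0, -69.8]
force: [0.1, -0.2, -0.0]
finger_gap: 0.003
time_s: 2.98
tool_pos: [0.5248, 0.1594, 0.1986]
tcp_rot: [-180.0, 0.0, 13.1]
force: [0.2, -0.8, 0.2]
finger_gap: 0.003
time_s: 3.73
tool_pos: [0.5249, 0.1594, 0.1988]
tcp_rot: [-180.0, 0.0, 54.5]
force: [0.9, -0.9, 0.2]
finger_gap: -0.002
[0.52493572 0.15941524 0.19882955] [-1.79986702e+02  1.13462481e-02  5.44614393e+01] [ 0.93233427 -0.930238    0.15848112]
```

View pics/w1.png

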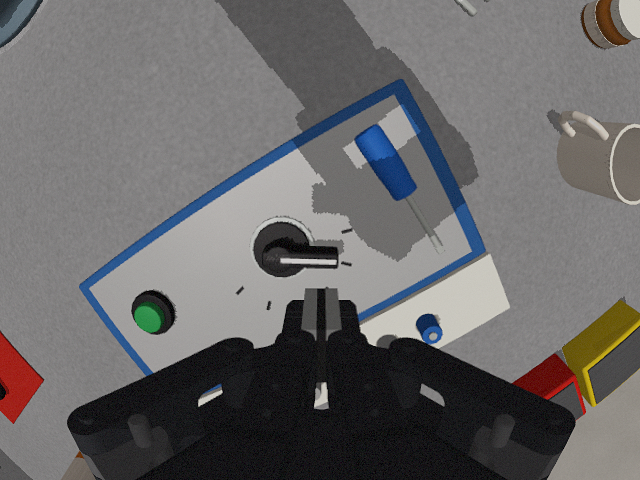

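```bash
cat >> h.py <<'E'
from scipy.spatial.transform import Rotation as Ro
def wproj(X,s=None):
    s=s or robot.sense(); p=robot.camera_params("wrist"); T=np.array(p["tool_from_camera"])
    Rt=Ro.from_euler("xyz",s["tcp_rot"],degrees=True).as_matrix()
    tl=(np.atleast_2d(X)-s["tool_pos"])@Rt; c=(tl-T[:3,3])@T[:3,:3]
    rr=np.hypot(c[:,0],c[:,1]); th=np.arctan2(rr,c[:,2]); k=p["intrinsics"]
    return c[:,:2]/rr[:,None]*th[:,None]*k[0,0]+k[:2,2]
E
python3 - <<'E'
from h import *
q=np.load("q.npy")
for d in (75,60,45):
    a=np.radians(d)
    print(d,wproj(W(q,[[-.05+r*np.cos(a),.03+r*np.sin(a),z] for r,z in((0,.084),(.05,.084),(.061,.05))])).round().tolist())
print("button",wproj(W(q,[[-.06,-.125,.0656]])), "bay1",wproj(W(q,[[.09,.1125,.08]])))
print("tcp",wproj(robot.sense()["tool_pos"]+[[0,0,1e-5]]))
E
```

```text
75 [[277.0, 261.0], [335.0, 246.0], [346.0, 232.0]]
60 [[277.0, 261.0], [337.0, 261.0], [348.0, 248.0]]
45 [[277.0, 261.0], [335.0, 276.0], [345.0, 265.0]]
button [[148.09473142 317.1595268 ]] bay1 [[431.85561363 337.95678246]]
tcp [[320.63720273 279.2425285 ]]
```

```bash
python3 -m pendant '[[[0,0,0.03],[0,0,0]],[[0,0,0.03],[0,0,0]],[[0,0,0.03],[0,0,0]],[[0,0,0.02],[0,0,0]],[[0,0,0.01],[0,0,0]],[[0,0,0.01],[0,0,0]],[[0,0,0],[0,0,0]],[[0,0,0],[0,0,0]]]'
python3 - <<'E'
from h import *
print(robot.sense()["tool_pos"],robot.sense()["tcp_rot"],robot.sense()["force"])
for n in["wrist","side"]:
  a=robot.get_image(n); cv2.imwrite(f"pics/{n}2.png",a[:,:,::-1] if n=="wrist" else cv2.resize(a[180:360,210:400,::-1],None,fx=3,fy=3))
E
```

```text
time_s: 4.45
tool_pos: [0.5257, 0.1595, 0.0697]
tcp_rot: [180.0, -0.0, 54.6]
force: [1.3, 0.2, 0.4]
finger_gap: -0.001
[0.52567883 0.15948303 0.06970343] [ 1.79955145e+02 -3.71757938e-02  5.45828386e+01] [1.26544432 0.20930126 0.35860952]
```

View pics/wrist2.png

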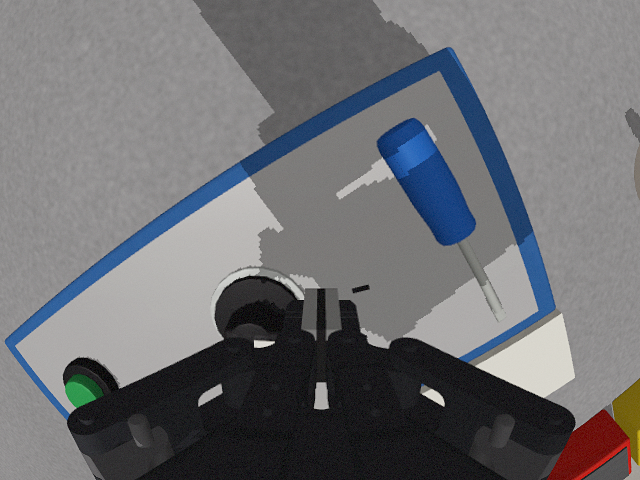

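View pics/side2.png

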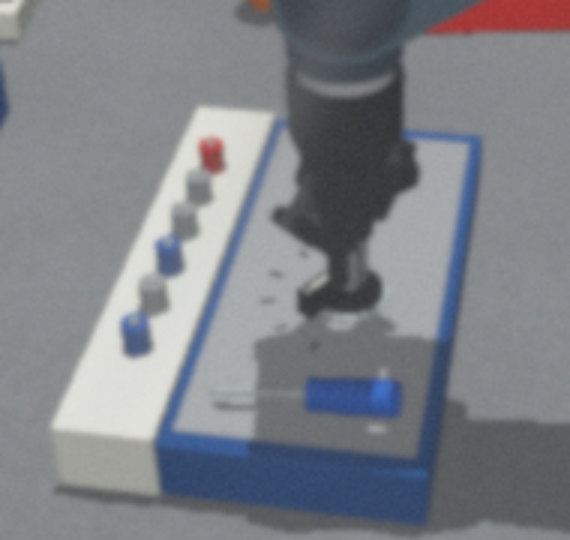

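```bash
python3 - <<'E'
from h import *
q=np.load("q.npy")
a=np.radians(60)
L=W(q,[[-.05,.03,.06],[-.05+.05*np.cos(a),.03+.05*np.sin(a),.084]]); t=robot.sense()["tool_pos"]
print(wproj(L), (proj("side",np.r_[L,[t]])-[210,180])*3,(proj("scene",np.r_[L,[t]])))
a=robot.get_image("scene"); cv2.imwrite("pics/s3.png",cv2.resize(a[150:300,250:450,::-1],None,fx=4,fy=4))
E
```

```text
[[255.10187177 320.74069822]
 [345.39502035 344.23310408]] [[348.48067514 283.07142372]
 [303.69068462 292.60627875]
 [348.00340525 315.29638427]] [[342.89375108 229.46475408]
 [361.54599275 219.12760241]
 [352.78272943 216.60493504]]
```

View pics/s3.png

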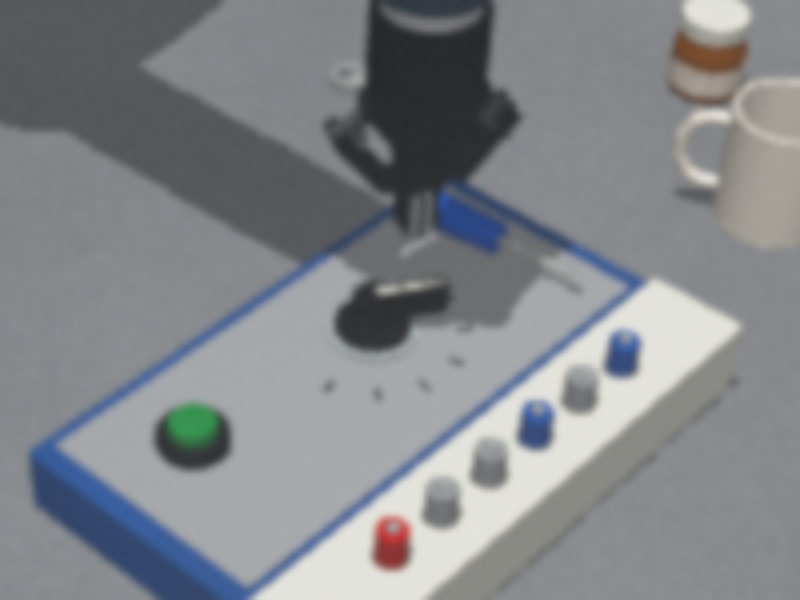

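```bash
python3 - <<'E'
from h import *
t=robot.sense()["tool_pos"]
for z in (.0,.005,.01,.015,.02,.025):
  p=t+[0,0,z]
  s=robot.sense(); R=Ro.from_euler("xyz",s["tcp_rot"],degrees=True).as_matrix()
  print(z,((proj("side",[p])-[210,180])*3).round(),((proj("scene",[p])-[250,150])*4).round(),[wproj(p+R@[0,y,0]).round().tolist() for y in(-.011,0.011)])
a=robot.get_image("scene"); cv2.imwrite("pics/s4.png",cv2.resize(a[180:240,320:400,::-1],None,fx=10,fy=10))
a=robot.get_image("side"); cv2.imwrite("pics/s5.png",cv2.resize(a[230:300,285:365,::-1],None,fx=8,fy=8))
E
```

```text
0.0 [[348. 315.]] [[411. 266.]] [[[321.0, 259.0]], [[321.0, 299.0]]]
0.005 [[348. 310.]] [[412. 261.]] [[[321.0, 262.0]], [[321.0, 303.0]]]
0.01 [[348. 305.]] [[412. 255.]] [[[321.0, 266.0]], [[321.0, 308.0]]]
0.015 [[348. 299.]] [[412. 249.]] [[[321.0, 270.0]], [[321.0, 312.0]]]
0.02 [[348. 294.]] [[413. 243.]] [[[321.0, 274.0]], [[321.0, 317.0]]]
0.025 [[348. 289.]] [[413. 237.]] [[[321.0, 278.0]], [[321.0, 322.0]]]
```

View pics/s4.png

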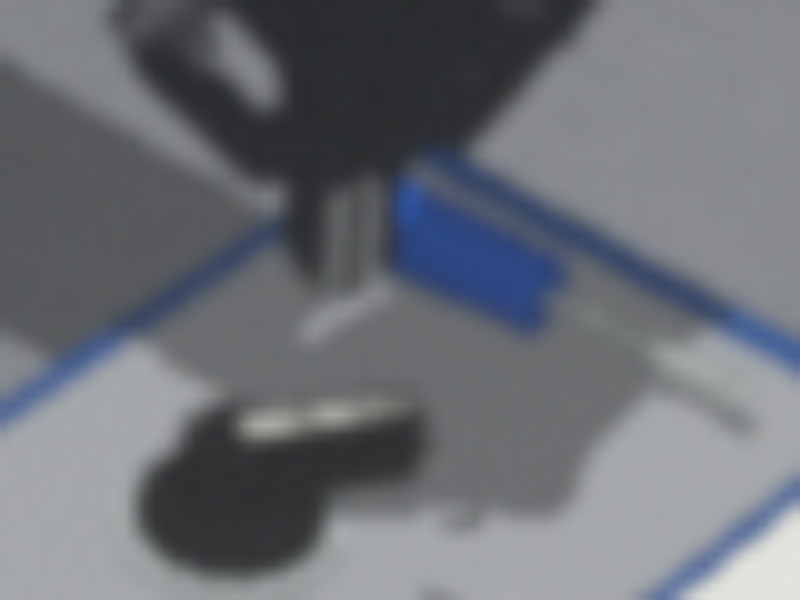

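View pics/s5.png

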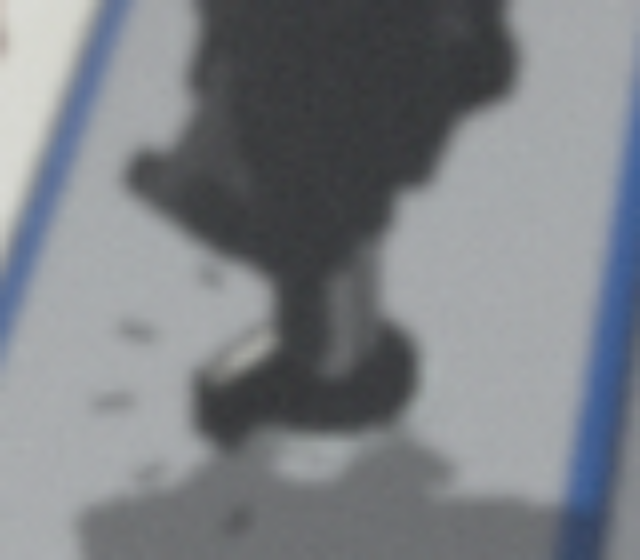

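```bash
python3 - <<'E'
from h import *
s=robot.sense();t=s["tool_pos"];R=Ro.from_euler("xyz",s["tcp_rot"],degrees=True).as_matrix()
for a,b in (((354.5,209.5),(328,277)),((352,209),(326,277)),((358,207),(331,274))):
  k=lambda X:np.r_[(proj("scene",[X])-[a]).ravel(),(proj("side",[X])-[b]).ravel()]
  r=least_squares(k,t);print(r.x,r.fun,R.T@(r.x-t))
  # wrist prediction
  print(wproj(r.x))
a=robot.get_image("wrist"); cv2.imwrite("pics/w6.png",cv2.resize(a[240:400,220:420,::-1],None,fx=4,fy=4,interpolation=cv2.INTER_CUBIC))
E
```

```text
[0.52407393 0.16204127 0.09442748] [-1.35901685 -0.64406273 -1.11867715  0.45712553] [ 0.00098834 -0.00301091 -0.02414773]
[[322.79196805 293.8774134 ]]
[0.52468236 0.15969558 0.09442877] [ 0.81473586  0.38630161  0.67282255 -0.27506979] [-0.00057119 -0.00115611 -0.02414798]
[[319.28039623 297.63678333]]
[0.52229028 0.16642419 0.10384501] [-4.23530452 -2.0228636  -3.4626565   1.42627895] [ 0.0035418  -0.00698666 -0.03356869]
[[329.04042213 294.73348759]]
```

View pics/w6.png

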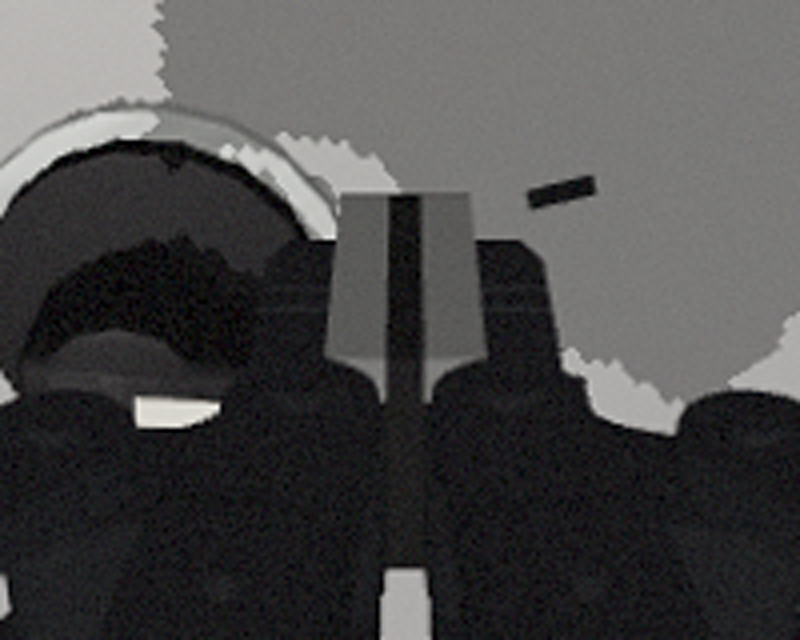

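```bash
python3 -m pendant '[[[0,0,0.004],[0,0,0]],[[0,0,0.004],[0,0,0]],[[0,0,0.003],[0,0,0]],[[0,0,0],[0,0,0]],[[0,0,0],[0,0,0]]]'
python3 -m pendant '[[[0,0,0.002],[0,0,0]],[[0,0,0.002],[0,0,0]],[[0,0,0],[0,0,0]]]'
```

```text
time_s: 5.17
tool_pos: [0.5247, 0.1594, 0.0575]
tcp_rot: [-180.0, 0.0, 54.6]
force: [0.1, 0.2, 0.1]
finger_gap: 0.001
time_s: 5.42
tool_pos: [0.5248, 0.1594, 0.0536]
tcp_rot: [-180.0, 0.0, 54.6]
force: [0.0, 0.6, 0.5]
finger_gap: 0.001
```

```bash
python3 -m pendant '[[[0,0,0.001],[0,0,0]],[[0,0,0.001],[0,0,0]],[[0,0,0],[0,0,0]]]'
python3 -m pendant '[[[0,0,0.001],[0,0,0]],[[0,0,0.001],[0,0,0]],[[0,0,0],[0,0,0]]]'
python3 -m pendant '[[[0,0,0.001],[0,0,0]],[[0,0,0.001],[0,0,0]],[[0,0,0],[0,0,0]]]'
python3 - <<'E'
from h import *
a=robot.get_image("side"); cv2.imwrite("pics/s7.png",cv2.resize(a[230:300,285:365,::-1],None,fx=8,fy=8))
E
```

```text
time_s: 5.67
tool_pos: [0.525, 0.1594, 0.0518]
tcp_rot: [-180.0, 0.0, 54.6]
force: [0.2, -0.4, 0.3]
finger_gap: -0.0
time_s: 5.92
tool_pos: [0.5249, 0.1594, 0.0498]
tcp_rot: [-180.0, 0.0, 54.6]
force: [0.8, -0.7, -0.3]
finger_gap: 0.004
time_s: 6.17
tool_pos: [0.5249, 0.1594, 0.0477]
tcp_rot: [-180.0, 0.0, 54.6]
force: [-1.9, 0.9, 0.4]
finger_gap: -0.003
```

View pics/s7.png

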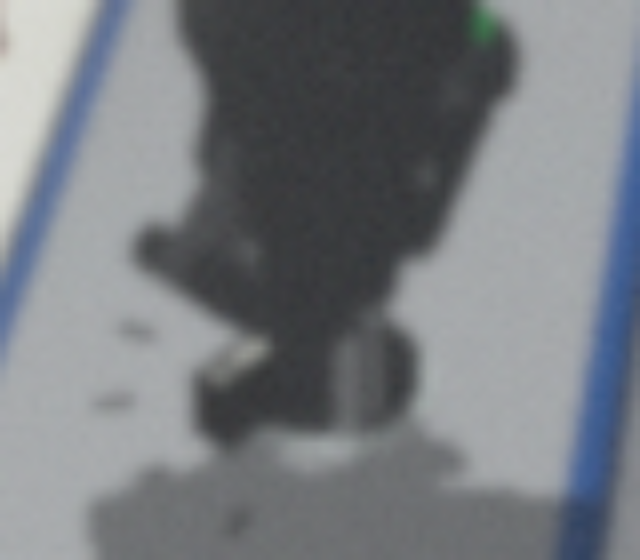

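```bash
python3 -m pendant '[[[0,0,0.0025],[0,0,0]],[[0,0.004,0],[0,0,0]],[[0,0.004,0],[0,0,0]],[[0,0.002,0],[0,0,0]],[[0,0.002,0],[0,0,0]],[[0,0,0],[0,0,0]]]'
python3 -m pendant '[[[0,0.001,0],[0,0,0]],[[0,0.001,0],[0,0,0]],[[0,0,0],[0,0,0]]]'
python3 -m pendant '[[[0.0016,0.0037,0],[0,0,0.1]],[[0.0016,0.0037,0],[0,0,0.1]],[[0,0,0],[0,0,0]]]'
python3 - <<'E'
from h import *
for n in["wrist","scene"]:
  a=robot.get_image(n); cv2.imwrite(f"pics/{n}8.png",a[:,:,::-1] if n=="wrist" else cv2.resize(a[150:300,250:450,::-1],None,fx=4,fy=4))
E
```

```text
time_s: 6.72
tool_pos: [0.5354, 0.1522, 0.0456]
tcp_rot: [180.0, -0.0, 54.6]
force: [0.0, -0.6, -0.7]
finger_gap: -0.001
time_s: 6.97
tool_pos: [0.5365, 0.1513, 0.0454]
tcp_rot: [-180.0, -0.0, 54.6]
force: [0.7, -0.4, 0.5]
finger_gap: 0.001
time_s: 7.22
tool_pos: [0.5446, 0.1492, 0.0456]
tcp_rot: [180.0, -0.0, 43.0]
force: [0.0, 0.2, 0.1]
finger_gap: 0.001
```

View pics/wrist8.png

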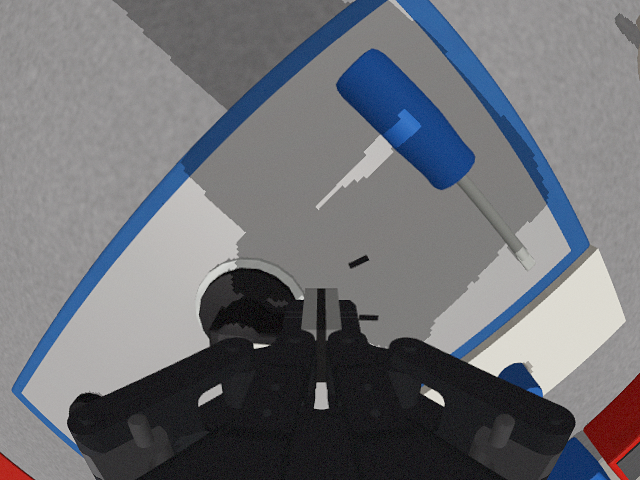

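View pics/scene8.png

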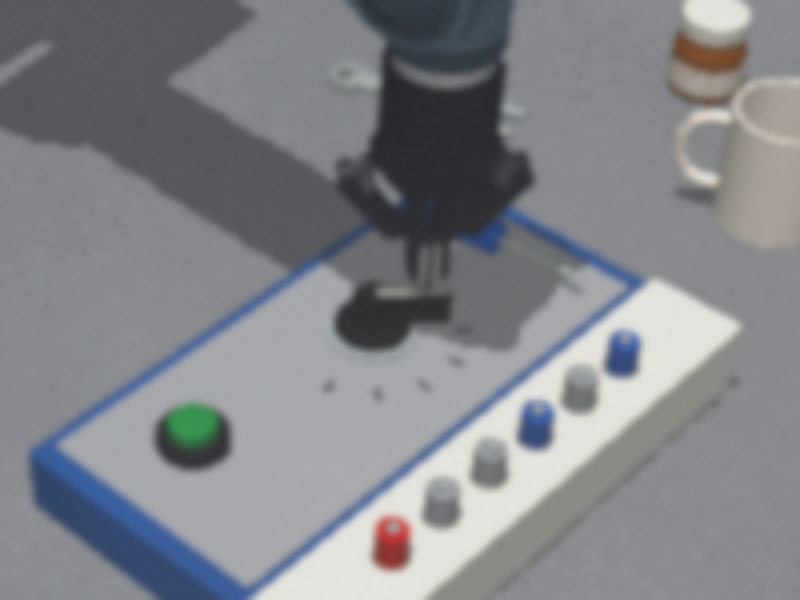

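```bash
python3 -m pendant '[[[0.0016,0.0037,0],[0,0,0.1]],[[0.0016,0.0037,0],[0,0,0.1]],[[0.0016,0.0037,0],[0,0,0.1]],[[0,0,0],[0,0,0]]]'
python3 -m pendant '[[[0.0016,0.0037,0],[0,0,0.1]],[[0.0016,0.0037,0],[0,0,0.1]],[[0,0,0],[0,0,0]]]'
python3 - <<'E'
from h import *
for n in["scene"]:
  a=robot.get_image(n); cv2.imwrite(f"pics/{n}9.png",a[:,:,::-1] if n=="wrist" else cv2.resize(a[150:300,250:450,::-1],None,fx=4,fy=4))
t=robot.sense(); d=t["tool_pos"][:2]-np.load("q.npy")[:0].sum() if 0 else t["tool_pos"][:2]-[.5296,.1114]
y=np.radians(t["tcp_rot"][2]); print("r",d@[np.cos(y),np.sin(y)],"off",d@[np.sin(y),-np.cos(y)])
E
```

```text
time_s: 7.65
tool_pos: [0.5549, 0.1433, 0.0455]
tcp_rot: [180.0, -0.0, 26.0]
force: [1.1, -0.5, 0.1]
finger_gap: -0.004
time_s: 7.9
tool_pos: [0.5609, 0.1376, 0.0456]
tcp_rot: [180.0, -0.0, 14.6]
force: [0.0, -0.7, 0.5]
finger_gap: -0.0
r 0.03677070472817971 off -0.017514371449750054
```

View pics/scene9.png

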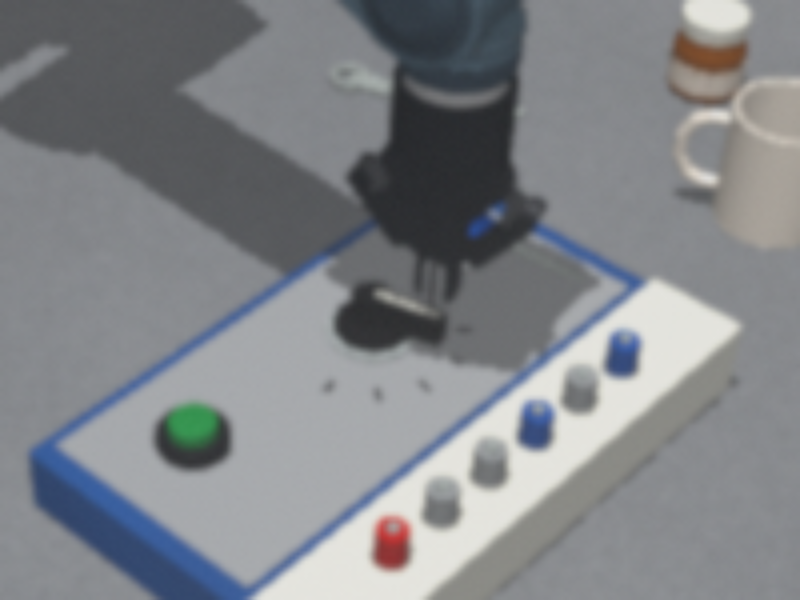

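```bash
python3 -m pendant '[[[0.0016,0.0037,0],[0,0,0.1]],[[0.0016,0.0037,0],[0,0,0.1]],[[0.0016,0.0037,0],[0,0,0.1]],[[0.0016,0.0037,0],[0,0,0.1]],[[0.0016,0.0037,0],[0,0,0.1]],[[0,0,0],[0,0,0]]]'
python3 -m pendant '[[[0.0016,0.0037,0],[0,0,0.1]],[[0.0016,0.0037,0],[0,0,0.1]],[[0.0016,0.0037,0],[0,0,0.1]],[[0.0016,0.0037,0],[0,0,0.1]],[[0.0016,0.0037,0],[0,0,0.1]],[[0,0,0],[0,0,0]]]'
cat > look.py <<'E'
from h import *
import sys
for n in["scene","side"]:
  a=robot.get_image(n); a=a[150:300,250:450] if n=="scene" else a[200:350,220:400]
  cv2.imwrite(f"pics/{n}{sys.argv[1]}.png",cv2.resize(a[:,:,::-1],None,fx=4,fy=4))
t=robot.sense(); d=t["tool_pos"][:2]-[.5296,.1114]
y=np.radians(t["tcp_rot"][2]); print("r",d@[np.cos(y),np.sin(y)],"off",d@[np.sin(y),-np.cos(y)])
q=np.load("q.npy")
for D in(-15,-45,-75):
  a=np.radians(D);L=W(q,[[-.05+r*np.cos(a),.03+r*np.sin(a),.084] for r in(0,.05)])
  print(D,((proj("scene",L)-[250,150])*4).round().tolist(),((proj("side",L)-[220,200])*4).round().tolist())
E
python3 look.py 10
```

```text
time_s: 8.45
tool_pos: [0.5694, 0.1197, 0.0455]
tcp_rot: [180.0, -0.0, -14.0]
force: [0.1, 0.5, -0.1]
finger_gap: 0.001
time_s: 8.95
tool_pos: [0.5684, 0.0999, 0.0455]
tcp_rot: [180.0, -0.0, -42.6]
force: [-0.1, -0.2, 0.1]
finger_gap: -0.0
r 0.03635235016952219 off -0.018044082206601975
-15 [[373.0, 290.0], [417.0, 335.0]] [[424.0, 264.0], [343.0, 242.0]]
-45 [[373.0, 290.0], [378.0, 342.0]] [[424.0, 264.0], [373.0, 220.0]]
-75 [[373.0, 290.0], [338.0, 335.0]] [[424.0, 264.0], [416.0, 210.0]]
```

View pics/scene10.png

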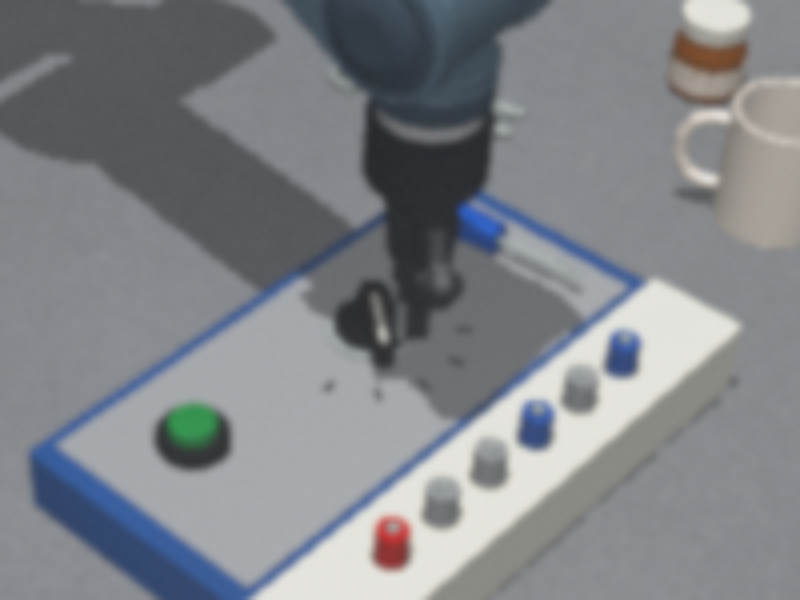

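View pics/side10.png

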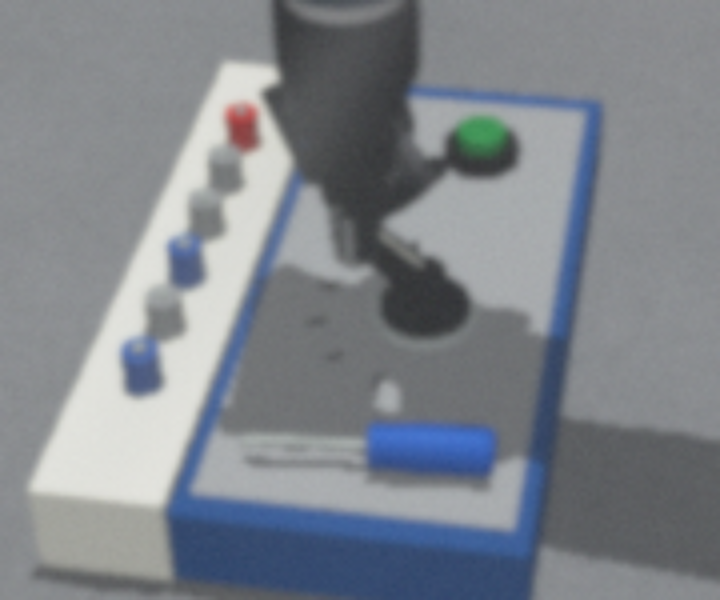

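```bash
python3 -m pendant '[[[0.0016,0.0037,0],[0,0,0.1]],[[0.0016,0.0037,0],[0,0,0.1]],[[0.0016,0.0037,0],[0,0,0.1]],[[0.0016,0.0037,0],[0,0,0.1]],[[0.0016,0.0037,0],[0,0,0.1]],[[0.0008,0.0018,0],[0,0,0.05]],[[0,0,0],[0,0,0]],[[0,0,0],[0,0,0]]]'
python3 look.py 11
```

```text
time_s: 9.72
tool_pos: [0.5571, 0.0817, 0.0456]
tcp_rot: [-180.0, 0.0, -74.1]
force: [-0.3, -0.1, -0.3]
finger_gap: 0.002
r 0.036018667783240865 off -0.01836309308760697
-15 [[373.0, 290.0], [417.0, 335.0]] [[424.0, 264.0], [343.0, 242.0]]
-45 [[373.0, 290.0], [378.0, 342.0]] [[424.0, 264.0], [373.0, 220.0]]
-75 [[373.0, 290.0], [338.0, 335.0]] [[424.0, 264.0], [416.0, 210.0]]
```

View pics/scene11.png

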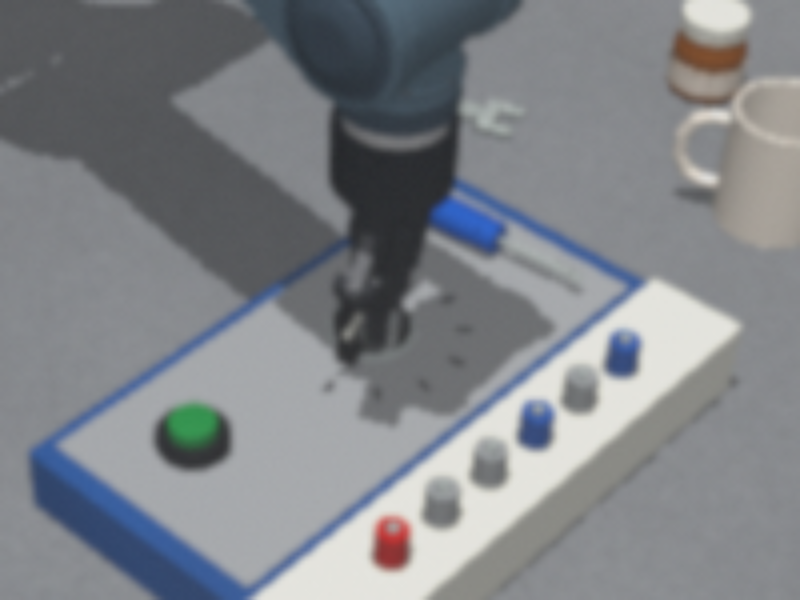

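View pics/side11.png

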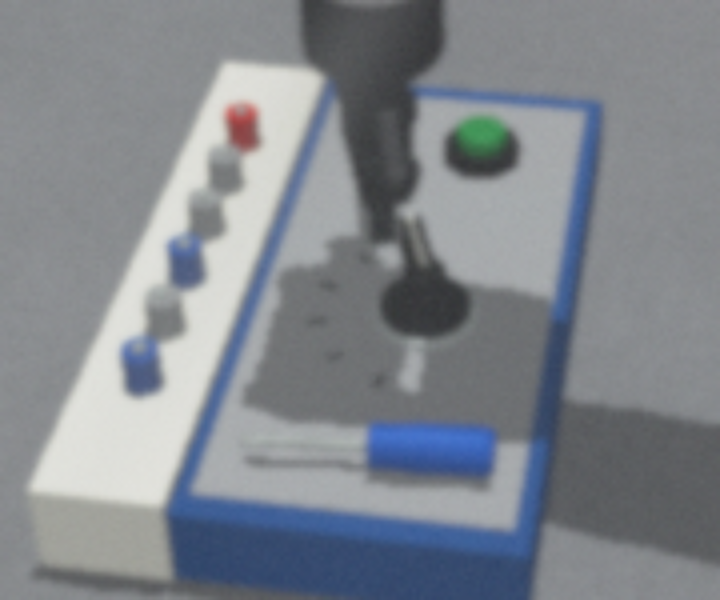

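```bash
python3 -m pendant '[[[0,-0.01,0],[0,0,0]],[[0,-0.01,0],[0,0,0]],[[0,0,-0.03],[0,0,0]],[[0,0,-0.03],[0,0,0]],[[0,0,-0.03],[0,0,0]],[[0,0,-0.01],[0,0,0]],[[0,0,0],[0,0,0]]]'
python3 look.py 12; python3 - <<'E'
from h import *
s=robot.sense(); print(s["tool_pos"],s["tcp_rot"])
a=robot.get_image("wrist"); cv2.imwrite("pics/w12.png",a[:,:,::-1])
q=np.load("q.npy")
for D in(-65,-75,-85):
    a=np.radians(D); print(D,wproj(W(q,[[-.05+r*np.cos(a),.03+r*np.sin(a),z] for r,z in((0,.084),(.05,.084),(.061,.05))]),s).round().tolist())
E
```

```text
time_s: 10.4
tool_pos: [0.5788, 0.0871, 0.1492]
tcp_rot: [-179.6, -0.1, -74.2]
force: [0.8, -0.2, 0.6]
finger_gap: -0.0
r 0.03594950421996294 off -0.03785150352342999
-15 [[373.0, 290.0], [417.0, 335.0]] [[424.0, 264.0], [343.0, 242.0]]
-45 [[373.0, 290.0], [378.0, 342.0]] [[424.0, 264.0], [373.0, 220.0]]
-75 [[373.0, 290.0], [338.0, 335.0]] [[424.0, 264.0], [416.0, 210.0]]
[0.57578464 0.08706727 0.1445947 ] [ 1.79947520e+02  1.79417341e-02 -7.42591445e+01]
-65 [[269.0, 295.0], [341.0, 291.0], [353.0, 272.0]]
-75 [[269.0, 295.0], [340.0, 303.0], [352.0, 285.0]]
-85 [[269.0, 295.0], [338.0, 313.0], [349.0, 297.0]]
```

View pics/side12.png

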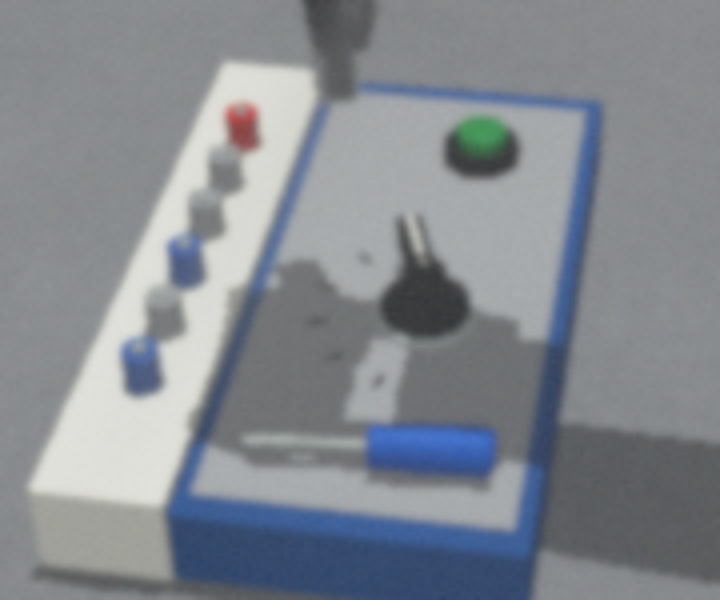

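View pics/w12.png

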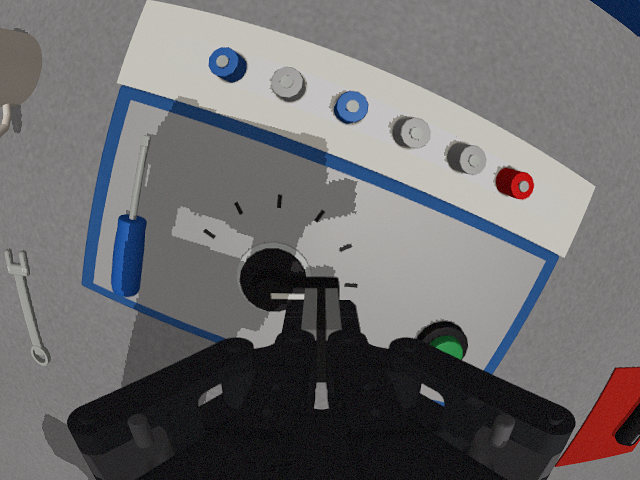

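View pics/scene12.png

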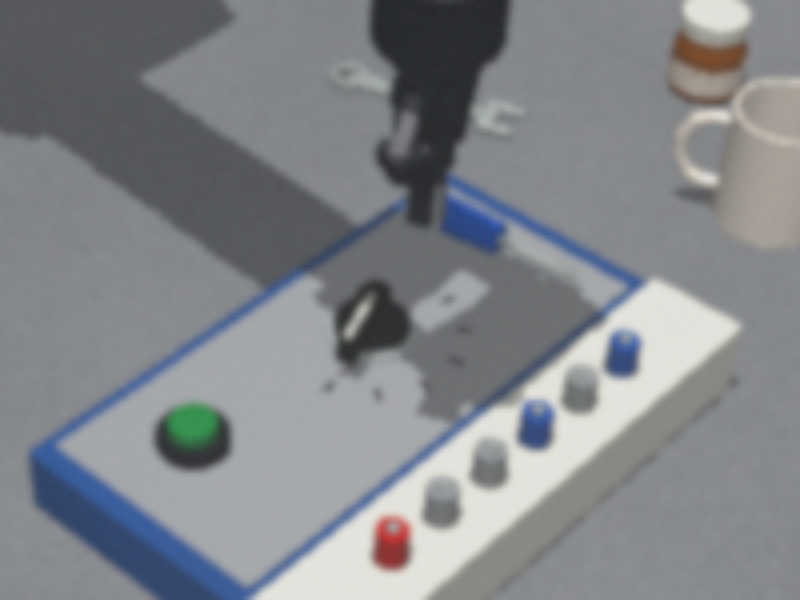

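```bash
python3 -m pendant '[[[0,0,0.03],[0,0,0]],[[0,0,0.03],[0,0,0]],[[0,0,0.03],[0,0,0]],[[0,0,0.01],[0,0,0]],[[0,0.01,0],[0,0,0]],[[0,0.009,0],[0,0,0]],[[0,0,0],[0,0,0]]]'
python3 -m pendant '[[[0.0008,0.0018,0],[0,0,0.05]],[[0.0008,0.0018,0],[0,0,0.05]],[[0,0,0],[0,0,0]],[[0,0,0],[0,0,0]]]'
python3 look.py 13
```

```text
time_s: 11.13
tool_pos: [0.5561, 0.0817, 0.0447]
tcp_rot: [179.9, 0.0, -74.3]
force: [-0.4, 0.7, -0.3]
finger_gap: -0.0
time_s: 11.47
tool_pos: [0.5555, 0.0794, 0.0463]
tcp_rot: [-179.9, -0.0, -80.0]
force: [0.2, 0.9, 0.3]
finger_gap: -0.002
r 0.03597070843811833 off -0.019827515401795396
-15 [[373.0, 290.0], [417.0, 335.0]] [[424.0, 264.0], [343.0, 242.0]]
-45 [[373.0, 290.0], [378.0, 342.0]] [[424.0, 264.0], [373.0, 220.0]]
-75 [[373.0, 290.0], [338.0, 335.0]] [[424.0, 264.0], [416.0, 210.0]]
```

View pics/side13.png

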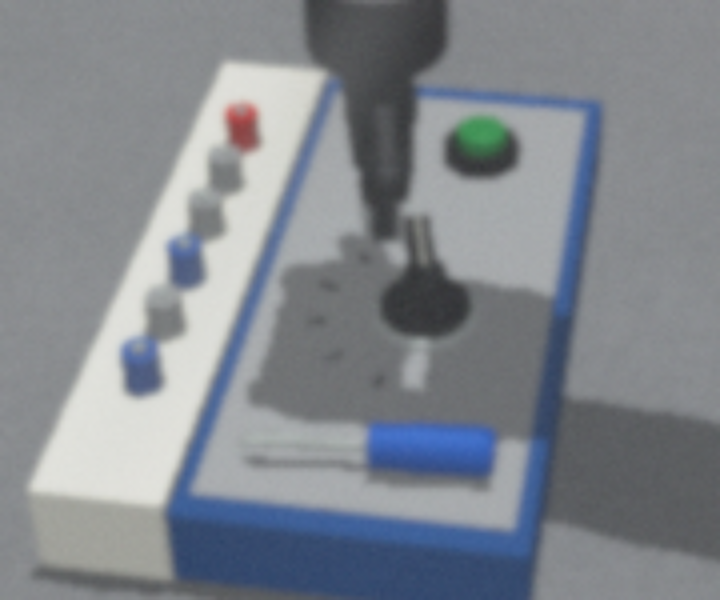

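```bash
python3 -m pendant '[[[0,0.001,0],[0,0,0]],[[0,0,0],[0,0,0]],[[0,0,0],[0,0,0]]]'
python3 -m pendant '[[[0,0.001,0],[0,0,0]],[[0,0,0],[0,0,0]],[[0,0,0],[0,0,0]]]'
```

```text
time_s: 11.82
tool_pos: [0.5539, 0.0793, 0.0455]
tcp_rot: [-180.0, 0.0, -80.0]
force: [0.3, 0.7, 0.4]
finger_gap: 0.003
time_s: 12.07
tool_pos: [0.5531, 0.0791, 0.0456]
tcp_rot: [-180.0, -0.0, -80.0]
force: [1.2, 0.6, -1.0]
finger_gap: 0.0
```

```bash
python3 -m pendant '[[[0,0.001,0],[0,0,0]],[[0,0,0],[0,0,0]],[[0,0,0],[0,0,0]]]'
python3 -m pendant '[[[0,-0.015,0],[0,0,0]],[[0,-0.025,0],[0,0,0]],[[0,-0.02,-0.03],[0,0,0]],[[0,0,-0.04],[0,0,0]],[[0,0,-0.03],[0,0,0]],[[0,0,0],[0,0,0]],[[0,0,0],[0,0,0]]]'
python3 look.py 14; python3 - <<'E'
from h import *
s=robot.sense(); print(s["tool_pos"],s["tcp_rot"])
a=robot.get_image("wrist"); cv2.imwrite("pics/w14.png",a[:,:,::-1])
q=np.load("q.npy")
for D in(-65,-75,-85):
    a=np.radians(D); print(D,wproj(W(q,[[-.05+r*np.cos(a),.03+r*np.sin(a),z] for r,z in((0,.084),(.05,.084),(.061,.05))]),s).round().tolist())
E
```

```text
time_s: 12.32
tool_pos: [0.553, 0.079, 0.0458]
tcp_rot: [-179.8, -0.0, -80.1]
force: [4.3, 1.5, -3.0]
finger_gap: -0.001
time_s: 12.9
tool_pos: [0.6124, 0.0892, 0.148]
tcp_rot: [-179.8, -0.1, -80.0]
force: [0.3, 0.3, -0.6]
finger_gap: -0.002
r 0.03574470428989823 off -0.07526197243872805
-15 [[373.0, 290.0], [417.0, 335.0]] [[424.0, 264.0], [343.0, 242.0]]
-45 [[373.0, 290.0], [378.0, 342.0]] [[424.0, 264.0], [373.0, 220.0]]
-75 [[373.0, 290.0], [338.0, 335.0]] [[424.0, 264.0], [416.0, 210.0]]
[0.6099102  0.08921173 0.14428907] [ 1.79854349e+02  2.20235463e-02 -8.00397457e+01]
-65 [[273.0, 341.0], [339.0, 331.0], [351.0, 308.0]]
-75 [[273.0, 341.0], [340.0, 341.0], [352.0, 319.0]]
-85 [[273.0, 341.0], [339.0, 351.0], [350.0, 330.0]]
```

View pics/side14.png

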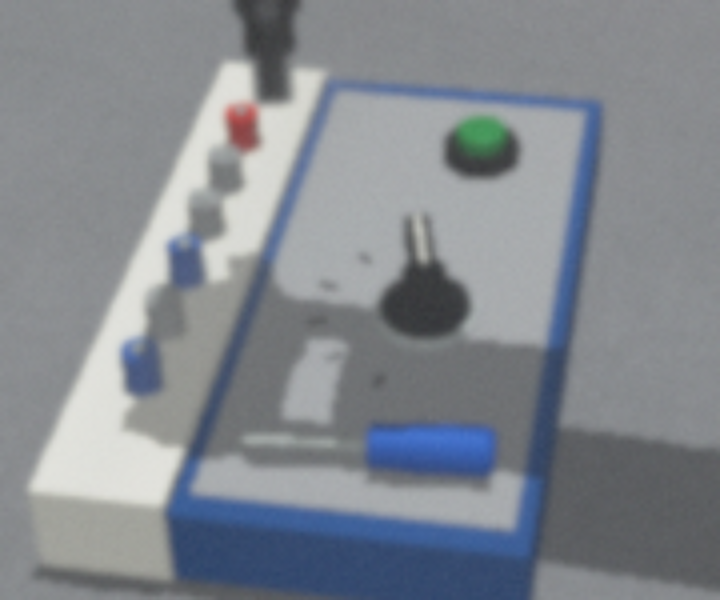

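View pics/w14.png

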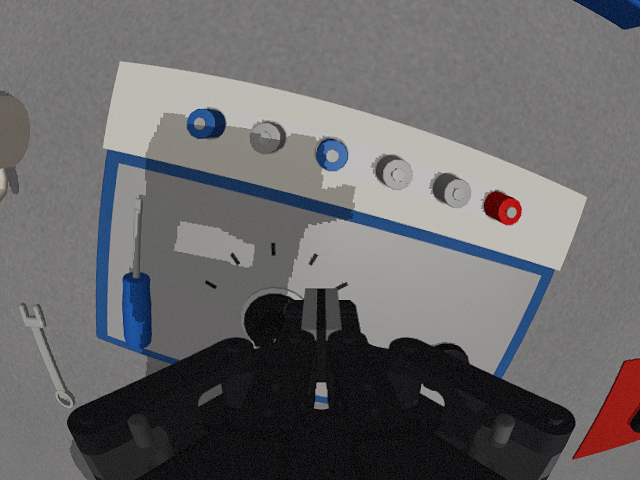

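View pics/scene14.png

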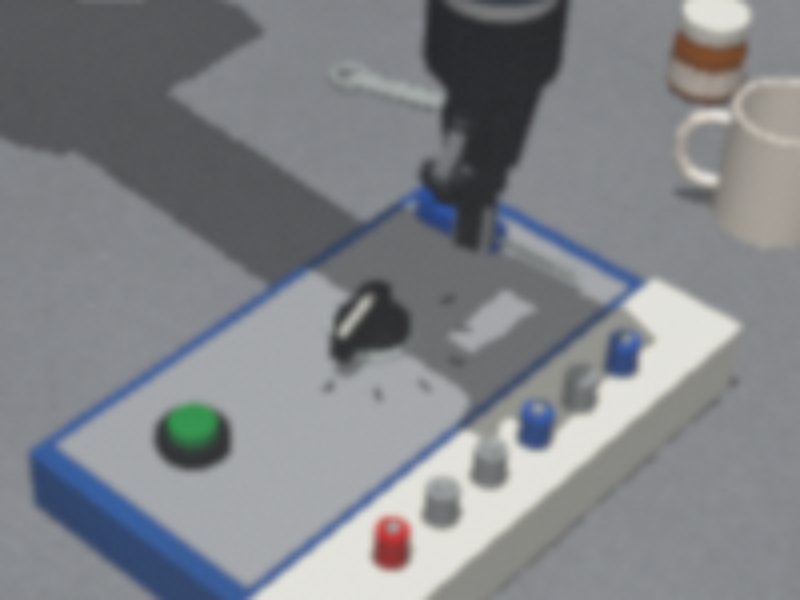

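```bash
python3 -m pendant '[[[0.0221,0.0252,0],[0,0,0]],[[0.0221,0.0252,0],[0,0,0]],[[0.0221,0.0252,0],[0,0,0]],[[0.0221,0.0252,0],[0,0,0]],[[0.0221,0.0252,0],[0,0,0]],[[0,0,0.03],[0,0,0]],[[0,0,0.03],[0,0,0]],[[0,0,0.02],[0,0,0]],[[0,0,0.009],[0,0,0]],[[0,0,0],[0,0,0]]]'
python3 look.py 15
```

```text
time_s: 13.88
tool_pos: [0.503, -0.0405, 0.053]
tcp_rot: [179.6, 0.2, -80.1]
force: [-0.9, -0.1, 0.4]
finger_gap: -0.001
r 0.14630662952075907 off 0.049649409636266045
-15 [[373.0, 290.0], [417.0, 335.0]] [[424.0, 264.0], [343.0, 242.0]]
-45 [[373.0, 290.0], [378.0, 342.0]] [[424.0, 264.0], [373.0, 220.0]]
-75 [[373.0, 290.0], [338.0, 335.0]] [[424.0, 264.0], [416.0, 210.0]]
```

View pics/scene15.png

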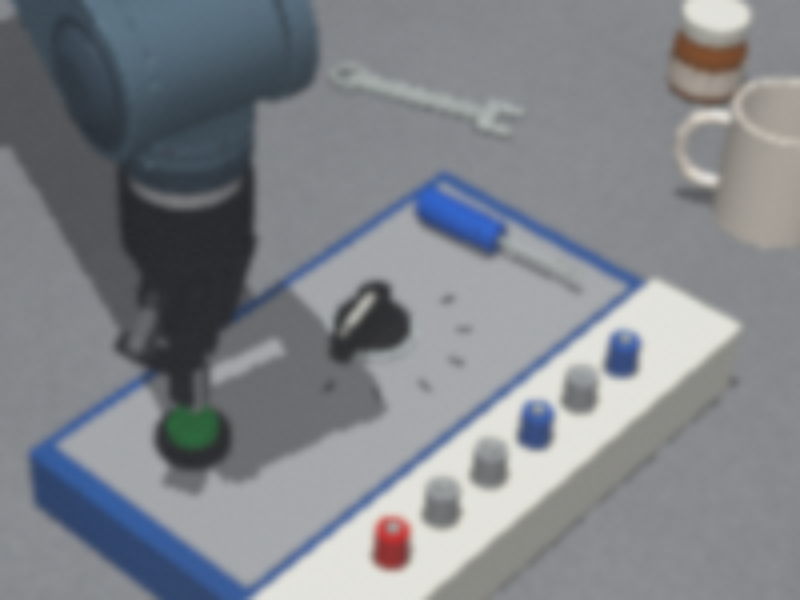

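View pics/side15.png

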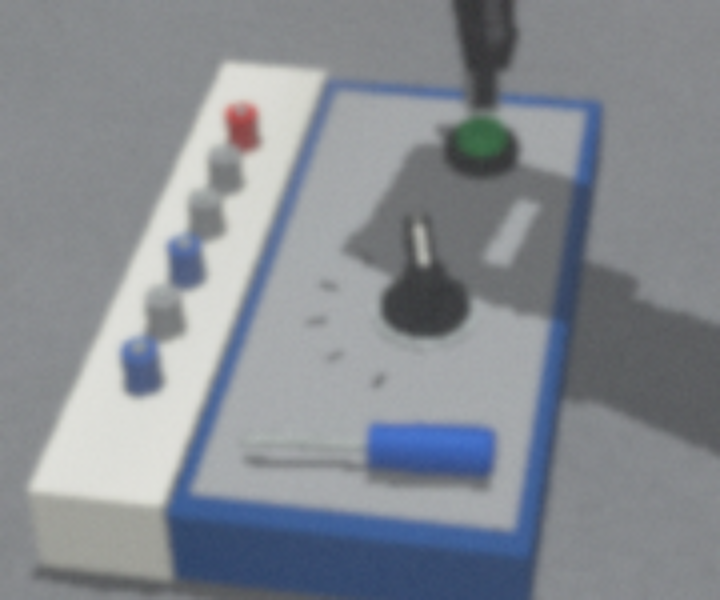

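Finger is right over the button, lever at its clockwise stop. Pressing in small steps.

```bash
python3 -m pendant '[[[0,0,0.004],[0,0,0]],[[0,0,0.004],[0,0,0]],[[0,0,0],[0,0,0]],[[0,0,0],[0,0,0]]]'
python3 -m pendant '[[[0,0,0.002],[0,0,0]],[[0,0,0],[0,0,0]],[[0,0,0],[0,0,0]]]'
python3 -m pendant '[[[0,0,0.002],[0,0,0]],[[0,0,0],[0,0,0]],[[0,0,0],[0,0,0]]]'
```

```text
time_s: 14.32
tool_pos: [0.5063, -0.0414, 0.0488]
tcp_rot: [-180.0, -0.0, -80.0]
force: [-0.4, 0.6, -0.4]
finger_gap: -0.001
time_s: 14.57
tool_pos: [0.506, -0.0414, 0.0465]
tcp_rot: [-180.0, -0.0, -80.0]
force: [0.9, -0.0, 0.7]
finger_gap: -0.004
time_s: 14.82
tool_pos: [0.5059, -0.0413, 0.0444]
tcp_rot: [180.0, 0.0, -80.0]
force: [-0.2, 0.7, -0.2]
finger_gap: 0.002
```

```bash
for i in 1; do python3 -m pendant '[[[0,0,0.002],[0,0,0]],[[0,0,0],[0,0,0]],[[0,0,0],[0,0,0]]]'; done
python3 -m pendant '[[[0,0,0.002],[0,0,0]],[[0,0,0],[0,0,0]],[[0,0,0],[0,0,0]]]'
python3 -m pendant '[[[0,0,0.002],[0,0,0]],[[0,0,0],[0,0,0]],[[0,0,0],[0,0,0]]]'
```

```text
time_s: 15.07
tool_pos: [0.5059, -0.0413, 0.0423]
tcp_rot: [180.0, 0.0, -80.0]
force: [-0.7, 0.4, 0.2]
finger_gap: -0.003
time_s: 15.32
tool_pos: [0.5059, -0.0413, 0.0403]
tcp_rot: [180.0, 0.0, -80.0]
force: [0.2, -0.4, 0.5]
finger_gap: 0.0
time_s: 15.57
tool_pos: [0.5063, -0.0414, 0.0387]
tcp_rot: [-180.0, -0.0, -80.0]
force: [-0.2, 0.2, 1.1]
finger_gap: 0.001
```

```bash
python3 -m pendant '[[[0,0,0.002],[0,0,0]],[[0,0,0],[0,0,0]],[[0,0,0],[0,0,0]]]'
python3 -m pendant '[[[0,0,0.002],[0,0,0]],[[0,0,0],[0,0,0]],[[0,0,0],[0,0,0]]]'
python3 -m pendant '[[[0,0,0.001],[0,0,0]],[[0,0,0],[0,0,0]],[[0,0,0],[0,0,0]]]'
```

```text
time_s: 15.82
tool_pos: [0.5063, -0.0414, 0.0367]
tcp_rot: [-180.0, -0.0, -80.0]
force: [0.1, 1.0, 4.1]
finger_gap: -0.0
time_s: 16.07
tool_pos: [0.5064, -0.0415, 0.0347]
tcp_rot: [-180.0, -0.0, -80.0]
force: [0.1, 0.1, 4.5]
finger_gap: 0.0
time_s: 16.32
tool_pos: [0.5064, -0.0415, 0.0337]
tcp_rot: [-180.0, -0.0, -80.0]
force: [-0.2, 0.2, 4.6]
finger_gap: -0.001
```

```bash
python3 -m pendant '[[[0,0,0.001],[0,0,0]],[[0,0,0],[0,0,0]],[[0,0,0],[0,0,0]]]'
python3 -m pendant '[[[0,0,0.001],[0,0,0]],[[0,0,0],[0,0,0]],[[0,0,0],[0,0,0]]]'
python3 look.py 16
```

```text
time_s: 16.57
tool_pos: [0.5064, -0.0415, 0.0336]
tcp_rot: [-180.0, -0.0, -80.0]
force: [-3.4, -0.4, 11.3]
finger_gap: -0.0
time_s: 16.82
tool_pos: [0.5065, -0.0415, 0.0335]
tcp_rot: [180.0, -0.0, -80.0]
force: [-7.4, 1.9, 18.8]
finger_gap: 0.004
r 0.14659119787165498 off 0.04925091693879187
-15 [[373.0, 290.0], [417.0, 335.0]] [[424.0, 264.0], [343.0, 242.0]]
-45 [[373.0, 290.0], [378.0, 342.0]] [[424.0, 264.0], [373.0, 220.0]]
-75 [[373.0, 290.0], [338.0, 335.0]] [[424.0, 264.0], [416.0, 210.0]]
```

View pics/scene16.png

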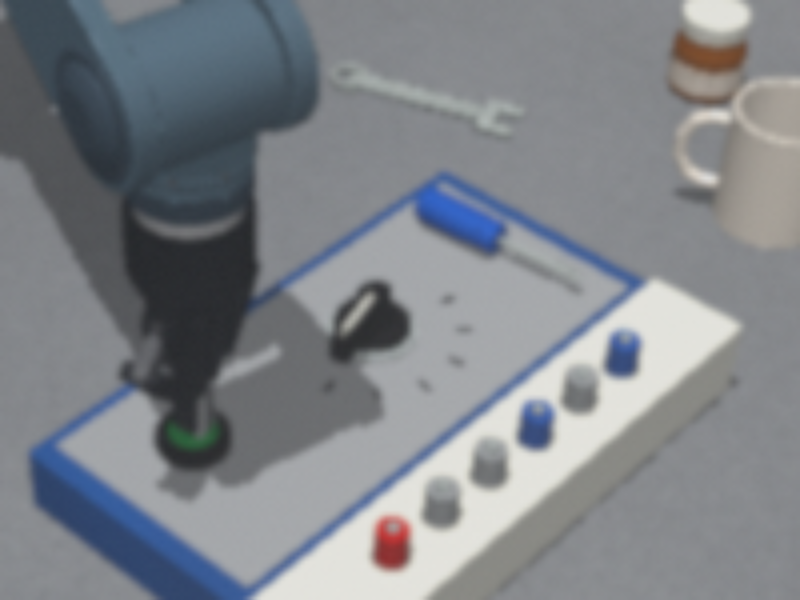

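```bash
python3 -m pendant '[[[0,0,-0.005],[0,0,0]],[[0,0,-0.01],[0,0,0]],[[0,0,-0.03],[0,0,0]],[[0,0,-0.04],[0,0,0]],[[0,0,-0.04],[0,0,0]],[[0,0,-0.03],[0,0,0]],[[0,0,0],[0,0,0]],[[0,0,0],[0,0,0]]]'
python3 look.py 17
```

```text
time_s: 17.58
tool_pos: [0.5068, -0.0416, 0.1883]
tcp_rot: [-179.8, -0.1, -80.0]
force: [-0.6, -0.1, -1.0]
finger_gap: -0.001
r 0.14583061097558067 off 0.050757794111678294
-15 [[373.0, 290.0], [417.0, 335.0]] [[424.0, 264.0], [343.0, 242.0]]
-45 [[373.0, 290.0], [378.0, 342.0]] [[424.0, 264.0], [373.0, 220.0]]
-75 [[373.0, 290.0], [338.0, 335.0]] [[424.0, 264.0], [416.0, 210.0]]
```

View pics/scene17.png

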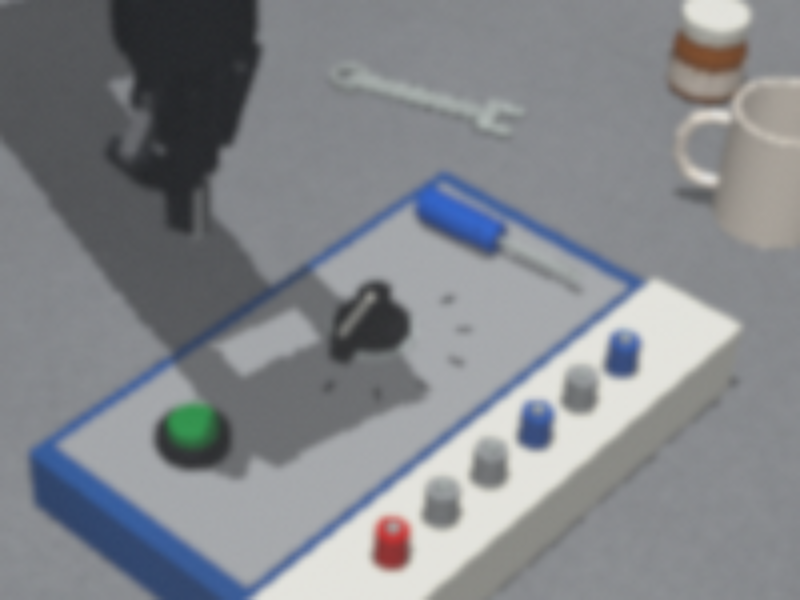

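View pics/side17.png

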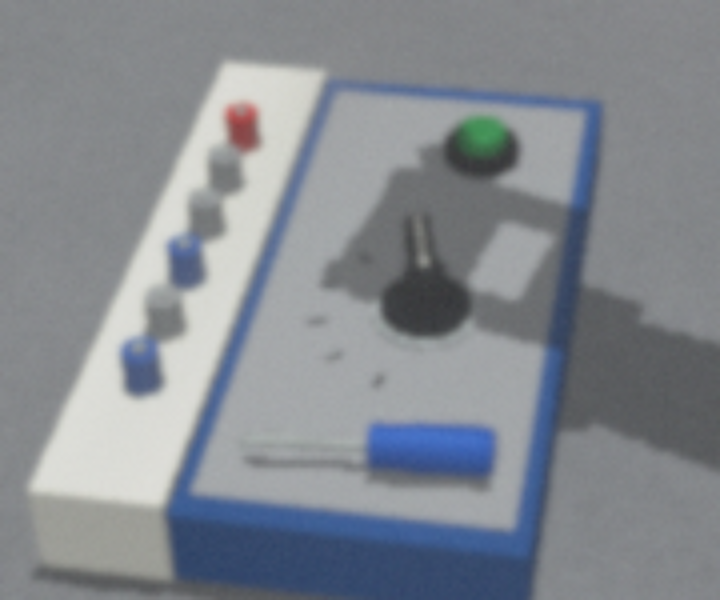

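```bash
python3 -c "
from workcell import robot
robot.job_done(); print(robot.sense()['time_s'])"
```

```text
the job is handed in; nothing more can be done
the job is handed in; nothing more can be done
```

I tested the red cell and handed the job in; no verdict was reported. I found the cell in bay 6, the rightmost bay. I pushed the selector clockwise to position 6 with the closed fingertip, then pressed the green start button right down and let it come back up.

**Last checks:**
- **Selector:** I read the lever at about -73 to -75° from tester +x, where position 6 is -75°. The stop pushed back with about 4 N.
- **Button:** Contact began at TCP height 0.039 m. It pressed down at about 4.5 N and went hard at 0.0336 m with 11 to 19 N, about 5 to 6 mm of travel. The pictures afterwards show it up.
- **Rest of the scene:** All six cells and the screwdriver look unmoved, and the arm is well clear. The final pictures were crops, so I did not check the mouse or the spray can again. The arm never went near either.

**What disagreed:**
- **Fingertip height:** The shut fingertip ended about 25 mm short of the reported TCP. The cameras showed this and the lack of panel contact at 0.048 m fitted it, so I corrected for it.
- **Starting angle:** The selector started at about 60°, between positions 1 and 2.
- **First push:** It left the lever at about -69°, so I pushed again until I felt the stop.

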